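Close a two-part mask mould on its dowels

ROBOT

A 7-joint arm with a two-finger parallel gripper is mounted at the origin on the work surface. World frame = base frame: x ahead of the robot, y to its left, z up, the work surface at z = 0. Lengths are in m, angles in rad, forces in N, time in s.
With the tool pointing down it reaches from about 0.35 to 0.9 m from the base axis. Payload 8.1 kg.
Tool frame: the origin (TCP) lies midway between the tips of the shut fingers; the grasp point (between the pads) lies behind it (ctrl.grip_depth is the z of the grasp point in the tool frame, in m); z points along the fingers, y is the direction in which the jaws open and shut (so a half turn about z gives the same grasp; the last joint's range is limited). The gripper opens to 92 mm and grips with 3 to 60 N. Pads are 19 mm wide; open, the fingers measure 130 mm over their backs; the gripper's body (75 mm by 190 mm) begins 47 mm behind the grasp point.
Start: joints at [-1.245, 0.434, 0.025, 1.573, -0.012, 1.134, -0.075], TCP at [0.26, 0.568, 0.203] pointing down, gripper open.
Joint ranges: [-2.62, 2.62], [-0.44, 2.09], [-1.27, 1.32], [0.08, 2.57], [-1.32, 4.46], [0.12, 2], [-2.74, 2.74]. Speed limits (rad/s): [2.22, 2.22, 3.01, 3.01, 3.14, 3.14, 3.14].

INTERFACE

Orientations are given as a unit quaternion [x, y, z, w].
In Python, from cell import ctrl gives the robot as it stands.
- The arm moves only by the tool jog_arm, never from a script. Its argument "motion" is a list of rows, each an object of numbers: "tx", "ty", "tz": the shift along the world's x, y, z in cm; "wx", "wy", "wz": the turn, a rotation vector about the world's x, y, z in degrees. A call has 1 to 20 rows; each row shifts and turns the commanded pose from where the row before left it; what a row does not reach is not made up. A row lasts 1/8 s, in which the tool goes at most 62.5 mm and 10.7 degrees, less where a joint would pass 70% of its speed; a pose out of reach is approached as far as the arm can. A call with a gripper value outside its range is refused whole. "claw" is the finger opening in cm, from 0 to 9.18, set as the call begins (left out, the last holds). The fingers move at their own pace and stop on an object; the grip force is fixed at half the most. Time passes only in rows, so rows that do not move let the fingers close. It gives the time, the measured TCP pose, the force and the opening at its end, in the units of the state.
- ctrl.observe(): the state, without advancing time (a new reading comes with each control period).
- ctrl.snapshot(name): name is "scene" or "side" or "wrist"; returns a dict with "frame" (420x560x3 uint8, red, green, blue), "mtx" (3x3 intrinsics, pixels), "k1" (the pictures are not rectified: a ray, as slopes to the right and down, at radius r is drawn at 1 + k1 r^2 times it, then the intrinsics apply), "R" (3x3) and "t" (3): a world point X has camera coordinates R X + t; the wrist camera has in their place "mount" (4x4, takes a point from camera to tool coordinates, whose origin is the TCP and whose axes are the flange's). Camera axes: x right, y down, z forward; pixel columns grow to the right and rows downward; lengths in m; the calibration is good to about 2 mm. A picture is of the moment at which its call begins: read the wrist's pose just before it. There is no depth.
- ctrl.finish_job(): hands the job in, once; it reports no verdict.
The state is a dict: "clock": time; "joints": joint angles; "joint_vel": joint speeds; "joint_torque": joint torques, N m; "eef_pos": TCP position; "orientation": TCP orientation; "wrist_force": force on the tool from outside, world axes, zero at the start; "ft_torque": the same for the moment, N m; "opening": opening from 0.0 (shut) to 1.0 (fully open).
Only numpy, scipy, OpenCV 4.12 (cv2) and the standard library are available. Lean on these libraries where they do the work, as an engineer would, in place of code of your own. Each camera call takes 0.05 s, during which the arm holds its last target. There are 200 camera calls.

TASK

Close this two-part plaster mask mould ready for strapping: first knock the brass dowel that has worked up out of the base fully home with the rubber mallet, and set the mallet down on the bench clear of the mould. Then carry the cover half over by its wooden handle, without dropping it, work it about on the dowel tips until it drops over both dowels, and press it down flush. Finish still gripping the handle and pressing the cover down firmly, with a kilo or two, so that I can put the straps round, and leave everything else on the bench where it is.

Things in the scene. Friction and masses are not known exactly. Their poses are not given: they have to be found in the camera images.
- mould: base half of the mould, fixed to the bench: cream plaster block 150 x 160 x 40 mm (x, y, z) between two wooden cleats on a 200 x 190 x 15 mm plywood board. Origin at the centre of the board's underside, on the bench; z up. Its flat upper (parting) face is 55 mm above the bench, with the hollow of a small mask in the middle and two upright brass dowels at y = -54 and +54 mm
- mould_face (a point): centre of the parting face, axes as the mould's. Both dowels (10 mm thick, domed tips) lie on one line along y, but they were set by hand: the x of that line is not given, anywhere from -6 to +6 mm, to be felt for or seen. The dowel at y = +54 mm is sound, its tip 11 mm above the face. The one at y = -54 mm is the loose one that stands higher
- dowel (a joint): how far the loose dowel (y = -54 mm) is driven down, in m: 0.012 is fully home against a stop, its tip then 11 mm above the parting face; otherwise the tip is higher by (0.012 - value). It starts 8 to 12 mm too high, moves only under a push of more than 8 N, and stays where it is left
- mallet: rubber mallet, about 0.34 kg: black round head 60 mm in diameter and 80 mm high, standing upright on the bench on one striking face. Origin at the centre of that lower face, z up the head. A level wooden handle, 24 mm wide and 28 mm high, runs from the head towards -x at z = 40 mm, to x = -191 mm (red end). Centre of mass near x = -20 mm
- mallet_grip (a point): point in the middle of the mallet's handle section, 60 mm from the head's axis and 40 mm above the striking face; a good place to grip, closing across the handle (along the mallet's y)
- cover: cover half, about 0.5 kg, loose on the bench: cream plaster slab 120 x 140 x 24 mm (x, y, z). Origin at the centre of its flat underside, z up. Hidden in the underside are two blind round sockets for the dowels, 13 mm wide, 15 mm deep, chamfered, at x = 0, y = -54 and +54 mm (it fits either way round). Bar handle on top, along y
- cover_handle (a point): middle of the cover's wooden handle bar, 58 mm above the underside; the bar is 22 mm wide (x), 26 mm high and 110 mm long (y), 21 mm clear of the slab; grip it closing along the cover's x. Closed, the underside lies flush on the parting face
- glue_jar: bystander: jar with green lid, 68 mm in diameter, 85 mm high, origin under its centre
- brush_pot: bystander: round copper pot 84 mm in diameter and 75 mm high with paint brushes standing in it up to about 0.2 m, origin under its centre
- gold_mask: bystander: small gold mask lying face up, 100 x 74 x 30 mm, origin under its centre
- sanding_block: bystander: cork sanding block 100 x 60 x 32 mm, origin under its centre
- flat_brush: bystander: flat brush lying down, 200 mm long, 42 mm wide, 20 mm high, origin under its middle
- paint_tin: bystander: tin with blue label, 72 mm in diameter, 70 mm high, origin under its centre
Things that resemble listed ones, but are neither listed nor needed, are in the scene too. Of the things shaped like the mallet, the rubber one is meant.

How it is judged:
By the outcome, as a careful person would: the job done as asked, in the order asked, and still so for the second after the job is handed in, while the arm keeps its last pose, push and grip.
It also fails if it takes over 64 s, if anything falls off the work surface, if the arm or the gripper's body presses on something with over 40 N, if the wrist force passes 120 N, or if a joint passes its speed limit or range.

## Working session

There is one attempt and no reset: what is moved stays moved. The work goes in short steps, Python scripts to look and compute and a tool call to move; the robot and the scene stay as the last step left them, time stands still between calls to the robot, and variables do not carry over. Pictures are saved under pics/ and viewed, about 8 in all and at most 12, crops included, and the job is handed in when it is done.

Besides the shell and the picture viewer there is one more tool, called by a JSON object that holds its "api" and its "payload", one argument or row to a line. jog_arm: Moves the arm, as the interface text tells. Its arguments: {"type":"object","properties":{"motion":{"type":"array","items":{"type":"object","properties":{"tx":{"type":"number"},"ty":{"type":"number"},"tz":{"type":"number"},"wx":{"type":"number"},"wy":{"type":"number"},"wz":{"type":"number"}}}},"claw":{"type":"number"}},"required":["motion"]}

```bash
ls; mkdir -p pics; python3 - <<'E'
from cell import ctrl
import cv2
for n in ("scene","side"):
    s=ctrl.snapshot(n); cv2.imwrite(f"pics/{n}0.png",s["frame"][:,:,::-1]); print(n,s["mtx"],s["k1"],s["R"],s["t"])
o=ctrl.observe();print(o, ctrl.grip_depth)
E
```

```text
pics
scene [[408.61901495   0.         279.47052508]
 [  0.         408.61901495 209.7529769 ]
 [  0.           0.           1.        ]] 0.004334804235268893 [[ 0.62610802  0.77970468 -0.00702597]
 [ 0.60658205 -0.4927117  -0.62393381]
 [-0.48994589  0.38638813 -0.78144561]] [-0.29064871 -0.24644006  1.34966964]
side [[394.52679246   0.         283.40173053]
 [  0.         394.52679246 213.42694035]
 [  0.           0.           1.        ]] 0.027163921267387172 [[ 0.98898246 -0.14744695  0.01315675]
 [-0.06571553 -0.51693683 -0.85349739]
 [ 0.13264679  0.84322934 -0.52093101]] [-0.47200328  0.11110372  1.02425749]
{'clock': 0.1, 'joints': array([-1.24462045,  0.43510125,  0.02496678,  1.57400072, -0.01159238,
        1.13402314, -0.07508651]), 'joint_vel': array([ 3.14354674e-05, -3.39778712e-03,  1.46556991e-03, -3.24155414e-03,
        3.14972052e-04,  7.13119214e-04, -2.96231005e-04]), 'joint_torque': array([ 2.70418532e-03, -6.69121742e+01,  9.87744704e-01, -3.15149474e+01,
       -6.05996582e-02,  3.74534167e-02,  2.80960160e-05]), 'eef_pos': array([0.25969248, 0.56794836, 0.20275783]), 'orientation': array([ 2.12772066e-01,  9.77101615e-01, -6.88738479e-04, -8.37571635e-05]), 'wrist_force': array([-0.42026656,  0.51735555, -0.67098312]), 'ft_torque': array([ 0.01532303,  0.02200444, -0.01566247]), 'opening': 1.0037886281048536} -0.0188
```

View pics/scene0.png

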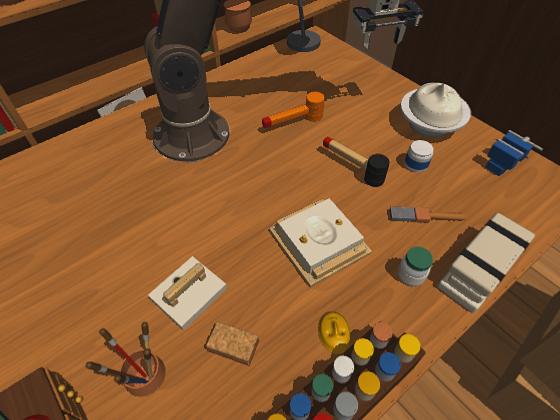

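View pics/side0.png

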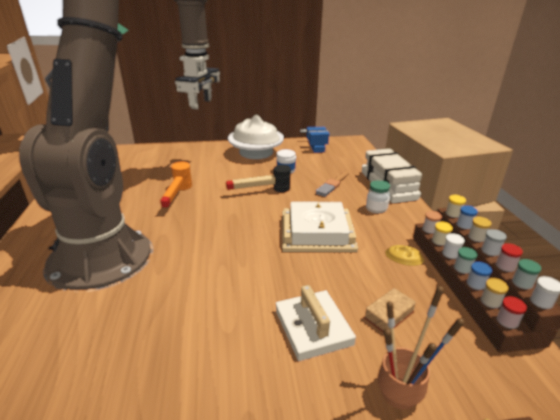

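The scene shows these candidates for the mallet: a black rubber one (head at 376,170, red end at 327,142) and an orange one (315,105), which is the decoy. I choose the black one. For the cover, I choose the slab with the bar handle (187,290); the strapped block (487,260) is a decoy. The mould is at (320,240), with dowels at (304,239) and (339,222). Next is a close crop to check.

```bash
cat > h.py <<'E'
import numpy as np, cv2
from cell import ctrl
from scipy.spatial.transform import Rotation as Ro
def shot(n):
    o=ctrl.observe(); s=ctrl.snapshot(n)
    if n=="wrist":
        T=np.eye(4);T[:3,:3]=Ro.from_quat(o["orientation"]).as_matrix();T[:3,3]=o["eef_pos"]
        M=np.linalg.inv(T@np.array(s["mount"])); s["R"]=M[:3,:3]; s["t"]=M[:3,3]
    return s
def ray(s,px):
    d=np.array([s["k1"],0,0,0.]); px=np.atleast_2d(np.array(px,float))
    u=cv2.undistortPoints(px[:,None],s["mtx"],d)[:,0]
    R=np.array(s["R"]);return -R.T@np.array(s["t"]), np.c_[u,np.ones(len(u))]@R
def onz(s,px,z):
    c,v=ray(s,px); return c+v*((z-c[2])/v[:,2])[:,None]
def two(s1,p1,s2,p2):
    (a,u),(b,v)=ray(s1,p1),ray(s2,p2);u=u[0];v=v[0]
    k=np.linalg.lstsq(np.c_[u,-v],b-a,rcond=None)[0]; P,Q=a+k[0]*u,b+k[1]*v
    return (P+Q)/2,np.linalg.norm(P-Q)
def proj(s,X):
    return cv2.projectPoints(np.atleast_2d(X).astype(float),cv2.Rodrigues(np.array(s["R"]))[0],np.array(s["t"],float),s["mtx"],np.array([s["k1"],0,0,0.]))[0][:,0]
def save(s,name,box=None,k=1):
    f=s["frame"][:,:,::-1]
    if box: f=f[box[1]:box[3],box[0]:box[2]]
    cv2.imwrite("pics/"+name,cv2.resize(f,None,fx=k,fy=k,interpolation=cv2.INTER_CUBIC))
E
python3 - <<'E'
from h import *
s=shot("scene")
a=s["frame"][130:290,255:400];b=s["frame"][245:335,140:240]
A=cv2.resize(a,None,fx=3.5,fy=3.5,interpolation=2);B=cv2.resize(b,None,fx=2.5,fy=2.5,interpolation=2)
o=np.zeros((560,508+250,3),np.uint8);o[:,:508]=A[:,:508];o[:225,508:]=B
cv2.imwrite("pics/crop1.png",o[:,:,::-1])
hsv=cv2.cvtColor(s["frame"],cv2.COLOR_RGB2HSV)
# mallet red end
m=cv2.inRange(hsv,(0,180,90),(6,255,255))|cv2.inRange(hsv,(174,180,90),(180,255,255))
n,l,st,c=cv2.connectedComponentsWithStats(m)
print([(st[i],c[i]) for i in range(1,n) if st[i,4]>8])
m=cv2.inRange(hsv,(0,0,0),(180,255,50)); n,l,st,c=cv2.connectedComponentsWithStats(m)
print([(st[i],c[i]) for i in range(1,n) if st[i,4]>150 and 340<c[i][0]<400])
E
```

```text
[(array([  0, 108,  14,  24, 148], dtype=int32), array([  5.41891892, 121.25675676])), (array([262, 117,   9,  10,  62], dtype=int32), array([266.79032258, 121.20967742])), (array([324, 137,   9,   7,  34], dtype=int32), array([327.47058824, 139.67647059])), (array([115, 345,  32,  32, 149], dtype=int32), array([130.14765101, 360.45637584])), (array([313, 413,  20,   7,  99], dtype=int32), array([322.2020202 , 416.67676768])), (array([ 44, 417,   5,   3,  11], dtype=int32), array([ 45.72727273, 418.09090909])), (array([ 26, 418,  13,   2,  15], dtype=int32), array([ 32.06666667, 418.86666667]))]
[(array([364, 155,  25,  32, 613], dtype=int32), array([376.07340946, 170.17292007])), (array([ 307,  336,   92,   84, 1025], dtype=int32), array([351.67902439, 379.40585366]))]
```

View pics/crop1.png

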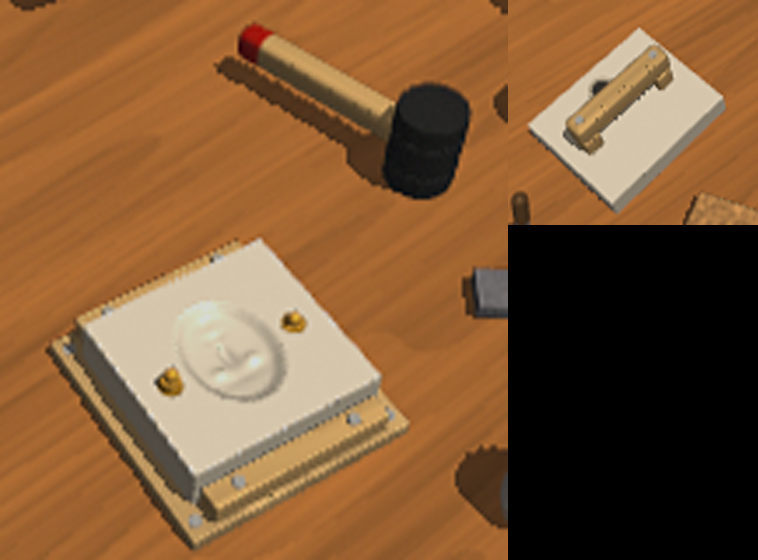

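The crop confirms the black rubber mallet, with its head top at about crop (430,110). The left dowel, at crop (170,382), stands taller than the right one at (293,322). The parting-face corners are clear, and so are the cover's top corners.

```bash
python3 - <<'E'
from h import *
s=shot("scene")
c1=lambda L:np.array(L,float)/3.5+[255,130]
c2=lambda L:(np.array(L,float)-[508,0])/2.5+[140,245]
F=onz(s,c1([(77,322),(262,240),(380,380),(193,472)]),.055);print("face",F.round(3).tolist(),F.mean(0))
for i in range(4):
    d=F[(i+1)%4]-F[i];print(np.linalg.norm(d),np.degrees(np.arctan2(d[1],d[0])))
B=onz(s,c1([(50,347),(408,425),(193,548)]),.015);print("board centre",(B[0]+B[1])/2, np.linalg.norm(B[2]-B[1]),np.degrees(np.arctan2(*(B[1]-B[2])[1::-1])))
print("dowels",onz(s,c1([(170,376)]),.076),onz(s,c1([(293,316)]),.066))
C=onz(s,c2([(640,28),(724,98),(615,205),(530,125)]),.024);print("cover",C.mean(0))
for i in range(4):
    d=C[(i+1)%4]-C[i];print(np.linalg.norm(d),np.degrees(np.arctan2(d[1],d[0])))
H=onz(s,c2([(572,127),(661,55)]),.068);print("handle",H,H.mean(0),np.degrees(np.arctan2(*(H[1]-H[0])[1::-1])))
m=onz(s,c1([(430,110)]),.08)[0];r=onz(s,c1([(256,42)]),.05)[0];print("mallet",m,r,np.linalg.norm(m-r),np.degrees(np.arctan2(*(m-r)[1::-1])))
g={'jar':(418,258,.085),'mask':(334,330,.03),'sand':(233,340,.03),'brush':(425,214,.01),'tin':(420,150,.07),'pot':(141,370,.07)}
for k,(x,y,z) in g.items(): print(k,onz(s,[(x,y)],z)[0].round(3))
E
```

```text
face [[0.491, -0.029, 0.055], [0.519, 0.131, 0.055], [0.668, 0.106, 0.055], [0.641, -0.048, 0.055]] [0.57977214 0.04003895 0.055     ]
0.1624507866987526 80.03731687350671
0.15057235432448668 -9.313068826770907
0.15620941280066142 -99.95860424189253
0.15078344480642586 173.0590507980639
board centre [0.58306222 0.03813432 0.015     ] 0.18956798239681388 82.82190742943229
dowels [[ 0.58140627 -0.01789017  0.076     ]] [[0.59268946 0.09135689 0.066     ]]
cover [ 0.49623965 -0.30392259  0.024     ]
0.12053426360462353 10.25537923375638
0.1384713300387797 -78.60985681354639
0.12085575235844069 -169.38732208393566
0.13921891886766952 101.2526840929351
handle [[ 0.50315249 -0.35652836  0.068     ]
 [ 0.48998899 -0.25532958  0.068     ]] [ 0.49657074 -0.30592897  0.068     ] 97.41117599684164
mallet [0.51832976 0.31363802 0.08      ] [0.34755247 0.28513165 0.05      ] 0.17571992802141567 9.476516809609311
jar [0.797 0.146 0.085]
mask [ 0.788 -0.106  0.03 ]
sand [ 0.666 -0.291  0.03 ]
brush [0.699 0.325 0.01 ]
tin [0.558 0.453 0.07 ]
pot [ 0.617 -0.473  0.07 ]
```

{"api": "jog_arm", "payload": {
  "motion": [
    {"tx":2.5,"ty":-3.3,"wz":4.3},
    {"tx":2.5,"ty":-3.3,"wz":4.3},
    {"tx":2.5,"ty":-3.3,"wz":4.3},
    {"tx":2.5,"ty":-3.3,"wz":4.3},
    {"tx":2.5,"ty":-3.3,"wz":4.3,"tz":-1},
    {"tx":2.5,"ty":-3.3,"wz":4.3,"tz":-1},
    {"tx":2.5,"ty":-3.3,"wz":4.3,"tz":-1},
    {"tx":2.4,"ty":-3.3,"wz":4.0,"tz":-1},
    {}
  ]
}}

```text
schema error: expected keys tx, ty, tz, wx, wy, wz
```

```bash
python3 - <<'E'
from h import *
s=shot("wrist");save(s,"w1.png")
o=ctrl.observe();print(o["eef_pos"],o["orientation"],o["joints"],o["wrist_force"])
np.save("w1.npy",{k:s[k] for k in("mtx","k1","R","t")},allow_pickle=True)
print(proj(s,[[.518,.314,.08],[.459,.304,.054],[.348,.285,.054]]))
E
```

```text
[0.25980719 0.56820699 0.20307868] [ 2.12790942e-01  9.77097697e-01 -3.22111414e-04 -3.13412224e-05] [-1.24460766  0.43484357  0.02498787  1.57358584 -0.0115899   1.13395512
 -0.07509857] [-5.11064271e-01  3.75070151e-04 -2.20159328e-01]
[[182.07980486 474.25556962]
 [156.22588888 426.08254409]
 [ 93.28930614 361.48038957]]
```

View pics/w1.png

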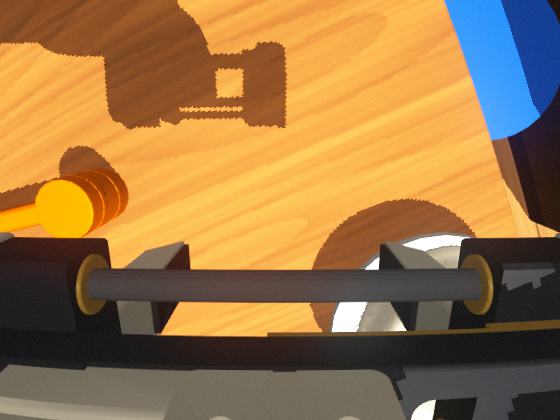

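The move was refused because every row needs all six keys. So this wrist picture shows only the start view: the orange decoy at (65,205) and a bowl at (420,290). I'm sending the move again with full rows.

{"api": "jog_arm", "payload": {
  "motion": [
    {"tx":2.5,"ty":-3.3,"tz":0,"wx":0,"wy":0,"wz":4.3},
    {"tx":2.5,"ty":-3.3,"tz":0,"wx":0,"wy":0,"wz":4.3},
    {"tx":2.5,"ty":-3.3,"tz":0,"wx":0,"wy":0,"wz":4.3},
    {"tx":2.5,"ty":-3.3,"tz":0,"wx":0,"wy":0,"wz":4.3},
    {"tx":2.5,"ty":-3.3,"tz":-1,"wx":0,"wy":0,"wz":4.3},
    {"tx":2.5,"ty":-3.3,"tz":-1,"wx":0,"wy":0,"wz":4.3},
    {"tx":2.5,"ty":-3.3,"tz":-1,"wx":0,"wy":0,"wz":4.3},
    {"tx":2.4,"ty":-3.3,"tz":-1,"wx":0,"wy":0,"wz":4.0},
    {"tx":0,"ty":0,"tz":0,"wx":0,"wy":0,"wz":0}
  ]
}}

```text
clock: 1.38
eef_pos: [0.4608, 0.3004, 0.1627]
orientation: [-0.08, 0.997, -0.001, -0.0]
wrist_force: [0.8, 1.2, -0.3]
opening: 1.001
```

```bash
python3 - <<'E'
from h import *
s=shot("wrist");save(s,"w2.png")
o=ctrl.observe();print(o["eef_pos"],o["orientation"],o["joints"],o["wrist_force"])
np.save("w2.npy",{k:s[k] for k in("mtx","k1","R","t")},allow_pickle=True)
print(proj(s,[[.518,.314,.08],[.459,.304,.054],[.348,.285,.054]]),-np.array(s["R"]).T@s["t"])
E
```

```text
[0.45957872 0.30282261 0.16307967] [-8.12423766e-02  9.96694276e-01 -3.49223565e-04 -2.73031959e-04] [-0.67408767  0.35380437 -0.0076589   1.80808185  0.00351671  0.98056388
  1.05022856] [-0.26700428  1.1364767  -0.06903663]
[[290.17522097 278.76324486]
 [289.61611182 200.58512937]
 [288.91833665  60.14609519]] [0.39612712 0.28986745 0.34453402]
```

View pics/w2.png

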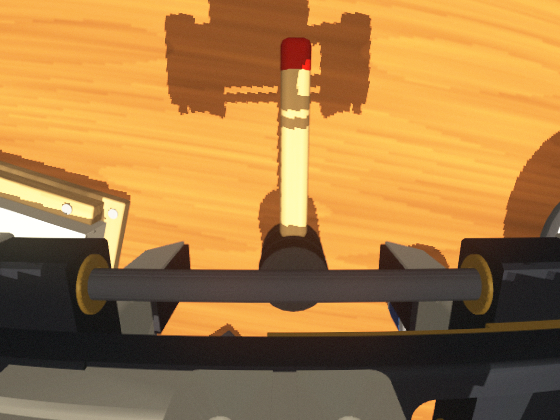

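Handle and jaws line up: the handle runs at column 294, about 3 mm to +y of where I expected, with the red end at row 40. Going down to grip.

{"api": "jog_arm", "payload": {
  "motion": [
    {"tx":0,"ty":0.3,"tz":-3.5,"wx":0,"wy":0,"wz":0},
    {"tx":0,"ty":0,"tz":-4,"wx":0,"wy":0,"wz":0},
    {"tx":0,"ty":0,"tz":-4,"wx":0,"wy":0,"wz":0},
    {"tx":0,"ty":0,"tz":-2.6,"wx":0,"wy":0,"wz":0},
    {"tx":0,"ty":0,"tz":0,"wx":0,"wy":0,"wz":0}
  ]
}}

```text
clock: 2.05
eef_pos: [0.4569, 0.3079, 0.021]
orientation: [-0.084, 0.996, -0.001, -0.002]
wrist_force: [-0.5, -0.4, 0.2]
opening: 0.998
```

{"api": "jog_arm", "payload": {
  "motion": [
    {"tx":0,"ty":0,"tz":0,"wx":0,"wy":0,"wz":0},
    {"tx":0,"ty":0,"tz":0,"wx":0,"wy":0,"wz":0},
    {"tx":0,"ty":0,"tz":0,"wx":0,"wy":0,"wz":0},
    {"tx":0,"ty":0,"tz":0,"wx":0,"wy":0,"wz":0},
    {"tx":0,"ty":0,"tz":0,"wx":0,"wy":0,"wz":0}
  ],
  "claw": 0
}}

```text
clock: 2.68
eef_pos: [0.459, 0.3074, 0.0226]
orientation: [-0.083, 0.997, 0.0, 0.0]
wrist_force: [-0.0, 0.4, 0.1]
opening: 0.51
```

{"api": "jog_arm", "payload": {
  "motion": [
    {"tx":0,"ty":0,"tz":0,"wx":0,"wy":0,"wz":0},
    {"tx":0,"ty":0,"tz":0,"wx":0,"wy":0,"wz":0},
    {"tx":0,"ty":0,"tz":0,"wx":0,"wy":0,"wz":0},
    {"tx":0,"ty":0,"tz":0,"wx":0,"wy":0,"wz":0}
  ],
  "claw": 0
}}

```text
clock: 3.18
eef_pos: [0.4589, 0.3074, 0.0224]
orientation: [-0.083, 0.997, -0.0, -0.0]
wrist_force: [-0.3, -0.1, 0.6]
opening: 0.255
```

{"api": "jog_arm", "payload": {
  "motion": [
    {"tx":0,"ty":0,"tz":1,"wx":0,"wy":0,"wz":0},
    {"tx":0,"ty":0,"tz":3,"wx":0,"wy":0,"wz":0},
    {"tx":0,"ty":0,"tz":3,"wx":0,"wy":0,"wz":0},
    {"tx":0,"ty":0,"tz":3,"wx":0,"wy":0,"wz":0},
    {"tx":0,"ty":0,"tz":3,"wx":0,"wy":0,"wz":0},
    {"tx":0,"ty":0,"tz":0,"wx":0,"wy":0,"wz":0}
  ]
}}

```text
clock: 3.92
eef_pos: [0.46, 0.3083, 0.1549]
orientation: [-0.083, 0.997, 0.001, 0.002]
wrist_force: [-0.1, 0.1, -2.8]
opening: 0.259
```

```bash
python3 - <<'E'
from h import *
o=ctrl.observe();print(o["eef_pos"],o["orientation"],o["joints"],o["wrist_force"],o["ft_torque"],o["opening"])
E
```

```text
[0.46001861 0.30827295 0.15488451] [-0.08296247  0.99655017  0.00127594  0.00183474] [-0.67972766  0.36441717 -0.00946568  1.81477511  0.00411236  0.95794966
  1.04599047] [-0.09199146  0.09771353 -2.76922655] [-0.00410928  0.11680635  0.01569524] 0.25878582266107103
```

{"api": "jog_arm", "payload": {
  "motion": [
    {"tx":0.4,"ty":-1.7,"tz":0,"wx":0,"wy":0,"wz":0},
    {"tx":0.9,"ty":-4,"tz":0,"wx":0,"wy":0,"wz":0},
    {"tx":0.9,"ty":-4,"tz":0,"wx":0,"wy":0,"wz":0},
    {"tx":0.9,"ty":-4,"tz":0,"wx":0,"wy":0,"wz":0},
    {"tx":0.9,"ty":-4,"tz":0,"wx":0,"wy":0,"wz":0},
    {"tx":0.9,"ty":-4,"tz":0,"wx":0,"wy":0,"wz":0},
    {"tx":0.9,"ty":-4,"tz":0,"wx":0,"wy":0,"wz":0},
    {"tx":0.9,"ty":-4,"tz":-1,"wx":0,"wy":0,"wz":0},
    {"tx":0.6,"ty":-2.5,"tz":-1,"wx":0,"wy":0,"wz":0},
    {"tx":0.3,"ty":-1.2,"tz":-1,"wx":0,"wy":0,"wz":0},
    {"tx":0,"ty":0,"tz":0,"wx":0,"wy":0,"wz":0},
    {"tx":0,"ty":0,"tz":0,"wx":0,"wy":0,"wz":0}
  ]
}}

```text
clock: 5.42
eef_pos: [0.5346, -0.0253, 0.1223]
orientation: [-0.084, 0.996, 0.0, -0.0]
wrist_force: [-0.6, 0.4, -3.0]
opening: 0.257
```

```bash
python3 - <<'E'
from h import *
o=ctrl.observe();print(o["eef_pos"],o["orientation"],o["joints"],o["wrist_force"],o["ft_torque"],o["opening"])
s=shot("side");a=s["frame"][130:260,240:400];s2=shot("scene");b=s2["frame"][150:290,260:400]
A=cv2.resize(a,(400,325),interpolation=2);B=cv2.resize(b,(400,400),interpolation=2)
im=np.zeros((400,800,3),np.uint8);im[:325,:400]=A;im[:,400:]=B
cv2.imwrite("pics/c2.png",im[:,:,::-1])
p=o["eef_pos"]
R=Ro.from_quat(o["orientation"]).as_matrix();print(R)
E
```

```text
[ 0.53455071 -0.02529637  0.12228119] [-8.37556310e-02  9.96486214e-01  3.64219228e-04 -2.95268726e-04] [-0.1307209   0.37494258  0.10340795  1.89851663 -0.05034158  0.87120597
  1.73650827] [-0.62991014  0.40339562 -3.0432627 ] [ 0.07769503  0.11535609 -0.01869411] 0.2568658187143438
[[-9.85969814e-01 -1.66922448e-01 -6.49473252e-04]
 [-1.66922878e-01  9.85969723e-01  6.76418041e-04]
 [ 5.27451607e-04  7.75339715e-04 -9.99999560e-01]]
```

View pics/c2.png

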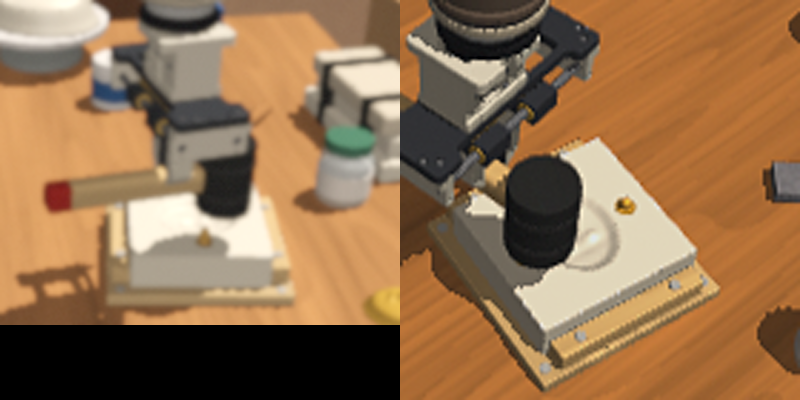

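The mallet is level over the loose dowel, which stands at side-crop (204,235); the sound dowel is clear at scene-crop (625,205). Going down and knocking.

{"api": "jog_arm", "payload": {
  "motion": [
    {"tx":0,"ty":0,"tz":-1,"wx":0,"wy":0,"wz":0},
    {"tx":0,"ty":0,"tz":-1,"wx":0,"wy":0,"wz":0},
    {"tx":0,"ty":0,"tz":-0.5,"wx":0,"wy":0,"wz":0},
    {"tx":0,"ty":0,"tz":-0.5,"wx":0,"wy":0,"wz":0},
    {"tx":0,"ty":0,"tz":0,"wx":0,"wy":0,"wz":0}
  ]
}}

```text
clock: 6.15
eef_pos: [0.5348, -0.0265, 0.0923]
orientation: [-0.083, 0.997, 0.0, -0.0]
wrist_force: [-1.6, 0.8, 0.6]
opening: 0.257
```

```bash
python3 - <<'E'
from h import *
o=ctrl.observe();print(o["eef_pos"],o["orientation"],o["wrist_force"],o["ft_torque"])
s1=shot("scene");s2=shot("side")
print(two(s1,[(303.6,237)],s2,[(321.6,222.5)]))
E
```

```text
[ 0.53483409 -0.02648489  0.09233078] [-8.30580821e-02  9.96544701e-01  9.72794356e-05 -6.16506995e-05] [-1.55618924  0.8401511   0.57414864] [0.19274199 0.59148588 0.03114838]
(array([ 0.57679407, -0.01337122,  0.06647687]), np.float64(0.002399506684485216))
```

{"api": "jog_arm", "payload": {
  "motion": [
    {"tx":0,"ty":0,"tz":-0.5,"wx":0,"wy":0,"wz":0},
    {"tx":0,"ty":0,"tz":-0.3,"wx":0,"wy":0,"wz":0},
    {"tx":0,"ty":0,"tz":0,"wx":0,"wy":0,"wz":0}
  ]
}}

```text
clock: 6.62
eef_pos: [0.5337, -0.0274, 0.0846]
orientation: [-0.083, 0.997, -0.0, -0.001]
wrist_force: [-8.8, -2.2, 12.7]
opening: 0.253
```

```bash
python3 - <<'E'
from h import *
o=ctrl.observe();print(o["eef_pos"],o["orientation"],o["wrist_force"],o["ft_torque"])
s=shot("side");a=s["frame"][150:250,260:390];cv2.imwrite("pics/c3.png",cv2.resize(a,None,fx=5,fy=5,interpolation=2)[:,:,::-1])
E
```

```text
[ 0.53374601 -0.02740861  0.08461317] [-8.26431697e-02  9.96578776e-01 -2.11818306e-04 -8.96943786e-04] [-8.82719516 -2.16738432 12.67048733] [-0.22210686  1.85900479  0.06958605]
```

View pics/c3.png

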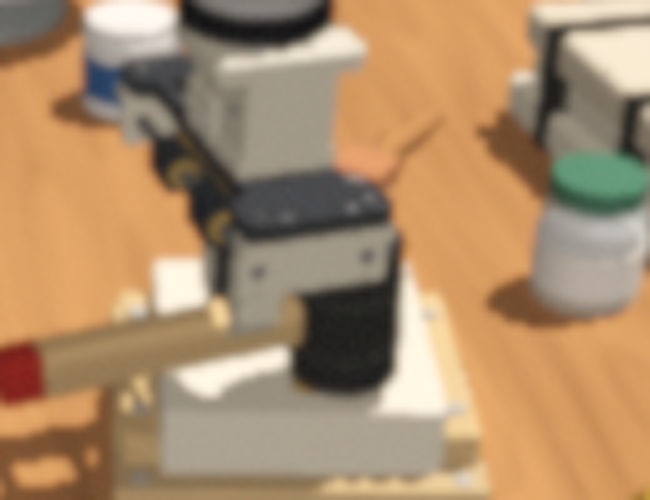

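The mallet has tilted a little, with the head leaning on the gripper. The dowel shows under the head's near edge at crop (300,385), and the push is about 15 N. Pressing on to feel for the stop.

{"api": "jog_arm", "payload": {
  "motion": [
    {"tx":0,"ty":0,"tz":-0.3,"wx":0,"wy":0,"wz":0},
    {"tx":0,"ty":0,"tz":0,"wx":0,"wy":0,"wz":0}
  ]
}}

```text
clock: 6.92
eef_pos: [0.5323, -0.0279, 0.0815]
orientation: [-0.082, 0.997, -0.0, -0.002]
wrist_force: [-13.8, -3.3, 16.3]
opening: 0.257
```

{"api": "jog_arm", "payload": {
  "motion": [
    {"tx":0,"ty":0,"tz":-0.2,"wx":0,"wy":0,"wz":0},
    {"tx":0,"ty":0,"tz":0,"wx":0,"wy":0,"wz":0}
  ]
}}

```text
clock: 7.18
eef_pos: [0.5315, -0.0281, 0.0794]
orientation: [-0.082, 0.997, -0.0, -0.003]
wrist_force: [-16.2, -3.3, 18.1]
opening: 0.255
```

{"api": "jog_arm", "payload": {
  "motion": [
    {"tx":0,"ty":0,"tz":2,"wx":0,"wy":0,"wz":0},
    {"tx":0,"ty":0,"tz":4,"wx":0,"wy":0,"wz":0},
    {"tx":0,"ty":0,"tz":3,"wx":0,"wy":0,"wz":0},
    {"tx":0,"ty":0,"tz":0,"wx":0,"wy":0,"wz":0},
    {"tx":0,"ty":0,"tz":0,"wx":0,"wy":0,"wz":0}
  ]
}}

```text
clock: 7.8
eef_pos: [0.5343, -0.0266, 0.1682]
orientation: [-0.083, 0.997, 0.0, -0.001]
wrist_force: [-0.9, 0.3, -3.3]
opening: 0.257
```

```bash
python3 - <<'E'
from h import *
o=ctrl.observe();print(o["eef_pos"],o["orientation"],o["wrist_force"],o["ft_torque"])
s=shot("side");a=s["frame"][130:250,260:380]
t=shot("scene");b=t["frame"][160:290,260:390]
im=np.hstack([cv2.resize(a,(400,400),interpolation=2),cv2.resize(b,(400,400),interpolation=2)])
cv2.imwrite("pics/c4.png",im[:,:,::-1])
E
```

```text
[ 0.53433499 -0.02660276  0.16818536] [-8.30279692e-02  9.96547034e-01  2.47831478e-05 -6.03135580e-04] [-0.94903149  0.25266002 -3.33456736] [ 0.04029351  0.18095177 -0.03477979]
```

View pics/c4.png

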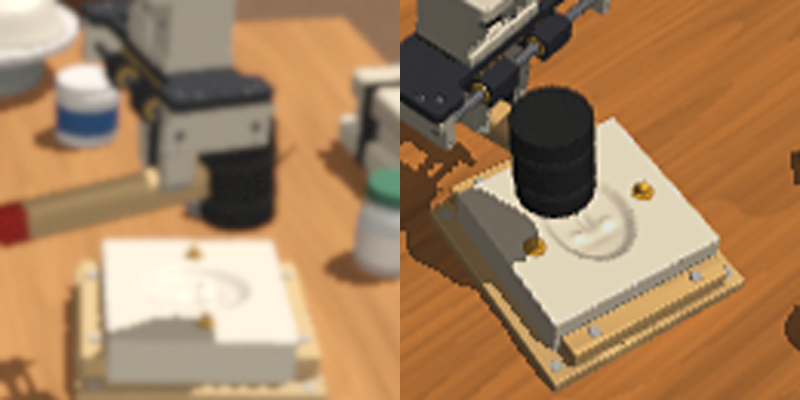

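The mallet is raised, and both dowels now look about equal in height: scene crop (535,243) and (643,188), side crop (205,320) and (193,252). I'll measure them numerically.

```bash
python3 - <<'E'
from h import *
S={}
for n,pts in (("scene",[(303.9,239),(339,221.1)]),("side",[(321.5,226),(317.9,205.6)])):
    s=shot(n);hsv=cv2.cvtColor(s["frame"],cv2.COLOR_RGB2HSV);S[n]=[s]
    for x,y in pts:
        x0,y0=int(x)-7,int(y)-8; w=hsv[y0:y0+16,x0:x0+14]
        m=cv2.inRange(w,(8,110,60),(32,255,255)); n_,l,st,c=cv2.connectedComponentsWithStats(m)
        i=1+np.argmax(st[1:,4]); b=st[i]; S[n].append((c[i]+[x0,y0],b[1]+y0)); print(n,c[i]+[x0,y0],b)
for i in(1,2):
    print(two(S["scene"][0],[S["scene"][i][0]],S["side"][0],[S["side"][i][0]]))
    for z in(.061,.066): print(z,onz(S["scene"][0],[S["scene"][i][0]],z),onz(S["side"][0],[S["side"][i][0]],z))
E
```

```text
scene [303.16666667 239.75      ] [ 4  6  7  6 36]
scene [338.28125 221.78125] [ 3  6  7  6 32]
side [321.         226.28571429] [6 7 3 3 7]
side [316.5 198.5] [ 0  0 14  4 56]
(array([ 0.57608138, -0.01354421,  0.05431231]), np.float64(0.0018551345626244531))
0.061 [[ 0.57855904 -0.01597722  0.061     ]] [[ 0.5736891  -0.02475768  0.061     ]]
0.066 [[ 0.58103055 -0.0183661   0.066     ]] [[ 0.57163673 -0.03217646  0.066     ]]
(array([0.59187356, 0.08939978, 0.07399324]), np.float64(0.016274086303517975))
0.061 [[0.59306018 0.09020202 0.061     ]] [[0.59481866 0.12468651 0.061     ]]
0.066 [[0.59544515 0.08717953 0.066     ]] [[0.59258211 0.11596506 0.066     ]]
```

```bash
python3 - <<'E'
from h import *
for im,tag in ((cv2.imread("pics/scene0.png")[:,:,::-1],"before"),(shot("scene")["frame"],"now")):
    hsv=cv2.cvtColor(im.copy(),cv2.COLOR_RGB2HSV)
    for x,y in((304,239),(339,221)):
        w=hsv[y-10:y+10,x-9:x+9];m=cv2.inRange(w,(8,110,60),(32,255,255)); n_,l,st,c=cv2.connectedComponentsWithStats(m)
        i=1+np.argmax(st[1:,4]);print(tag,st[i]+[x-9,y-10,0,0,0],c[i]+[x-9,y-10])
s=shot("scene")
for X in ([.5795,-.0165,.055],[.5932,.0905,.055]): print(proj(s,np.array([X,X+np.array([0,0,.011]),X+np.array([0,0,.021])])).round(1).tolist())
E
```

```text
before [300 235   7   8  42] [303.19047619 238.9047619 ]
before [335 219   7   6  32] [338.28125 221.78125]
now [300 237   7   6  36] [303.16666667 239.75      ]
now [335 219   7   6  32] [338.28125 221.78125]
[[303.2, 241.5], [303.3, 239.0], [303.5, 236.6]]
[[338.2, 223.2], [338.6, 220.6], [339.0, 218.2]]
```

The loose dowel has gone down about 8 mm and now shows the same height as the sound one. A second knock with the tilt taken out will confirm the stop.

{"api": "jog_arm", "payload": {
  "motion": [
    {"tx":0,"ty":0,"tz":-2,"wx":-0.8,"wy":5,"wz":0},
    {"tx":0,"ty":0,"tz":-3,"wx":-0.8,"wy":5,"wz":0},
    {"tx":0,"ty":0,"tz":-2,"wx":0,"wy":0,"wz":0},
    {"tx":0,"ty":0,"tz":-0.5,"wx":0,"wy":0,"wz":0},
    {"tx":0,"ty":0,"tz":0,"wx":0,"wy":0,"wz":0}
  ]
}}

```text
clock: 8.72
eef_pos: [0.5348, -0.0267, 0.0946]
orientation: [-0.083, 0.993, -0.007, -0.088]
wrist_force: [1.4, -0.7, -3.2]
opening: 0.258
```

{"api": "jog_arm", "payload": {
  "motion": [
    {"tx":0,"ty":0,"tz":-0.5,"wx":0,"wy":0,"wz":0},
    {"tx":0,"ty":0,"tz":0,"wx":0,"wy":0,"wz":0}
  ]
}}

```text
clock: 8.98
eef_pos: [0.5353, -0.0266, 0.09]
orientation: [-0.083, 0.993, -0.007, -0.087]
wrist_force: [0.1, 0.1, -2.3]
opening: 0.255
```

{"api": "jog_arm", "payload": {
  "motion": [
    {"tx":0,"ty":0,"tz":-0.3,"wx":0,"wy":0,"wz":0},
    {"tx":0,"ty":0,"tz":0,"wx":0,"wy":0,"wz":0}
  ]
}}

```text
clock: 9.22
eef_pos: [0.534, -0.0271, 0.0877]
orientation: [-0.082, 0.993, -0.007, -0.089]
wrist_force: [-6.1, -0.5, 13.3]
opening: 0.257
```

{"api": "jog_arm", "payload": {
  "motion": [
    {"tx":0,"ty":0,"tz":-0.2,"wx":0,"wy":0,"wz":0},
    {"tx":0,"ty":0,"tz":0,"wx":0,"wy":0,"wz":0}
  ]
}}

```text
clock: 9.48
eef_pos: [0.533, -0.0274, 0.086]
orientation: [-0.082, 0.993, -0.007, -0.089]
wrist_force: [-9.9, -1.7, 17.1]
opening: 0.262
```

{"api": "jog_arm", "payload": {
  "motion": [
    {"tx":0,"ty":0,"tz":-0.2,"wx":0,"wy":0,"wz":0},
    {"tx":0,"ty":0,"tz":0,"wx":0,"wy":0,"wz":0}
  ]
}}

```text
clock: 9.72
eef_pos: [0.532, -0.0276, 0.084]
orientation: [-0.082, 0.992, -0.007, -0.09]
wrist_force: [-12.0, -1.9, 19.3]
opening: 0.259
```

The push reached 22 N with no further dowel travel, so it is against its stop. Now lifting the mallet and carrying it back to its old spot, measuring its tilt on the way.

{"api": "jog_arm", "payload": {
  "motion": [
    {"tx":0,"ty":0,"tz":3,"wx":0,"wy":0,"wz":0},
    {"tx":0,"ty":0,"tz":5,"wx":0,"wy":0,"wz":0},
    {"tx":-0.7,"ty":4,"tz":0,"wx":0,"wy":0,"wz":0},
    {"tx":-0.9,"ty":4,"tz":0,"wx":0,"wy":0,"wz":0},
    {"tx":-0.9,"ty":4,"tz":0,"wx":0,"wy":0,"wz":0},
    {"tx":-0.9,"ty":4,"tz":0,"wx":0,"wy":0,"wz":0},
    {"tx":-0.9,"ty":4,"tz":0,"wx":0,"wy":0,"wz":0},
    {"tx":-0.9,"ty":4,"tz":0,"wx":0,"wy":0,"wz":0},
    {"tx":-0.9,"ty":4,"tz":0,"wx":0,"wy":0,"wz":0},
    {"tx":-0.9,"ty":4,"tz":-2,"wx":0,"wy":0,"wz":0},
    {"tx":-0.4,"ty":1.4,"tz":-2,"wx":0,"wy":0,"wz":0},
    {"tx":0,"ty":0,"tz":0,"wx":0,"wy":0,"wz":0},
    {"tx":0,"ty":0,"tz":0,"wx":0,"wy":0,"wz":0}
  ]
}}

```text
clock: 11.35
eef_pos: [0.4617, 0.3063, 0.1231]
orientation: [-0.082, 0.993, -0.007, -0.088]
wrist_force: [-0.1, -1.0, -3.2]
opening: 0.258
```

```bash
python3 - <<'E'
from h import *
o=ctrl.observe();print(o["eef_pos"],o["orientation"],o["wrist_force"],o["ft_torque"])
R=Ro.from_quat(o["orientation"]).as_matrix();g=o["eef_pos"]-.0188*R[:,2];print("grip",g)
c={}
for n in("scene","side"):
    s=shot(n);hsv=cv2.cvtColor(s["frame"],cv2.COLOR_RGB2HSV)
    m=cv2.inRange(hsv,(0,180,60),(6,255,255))|cv2.inRange(hsv,(174,180,60),(180,255,255))
    p=proj(s,[g+[-.123,-.02,0]])[0]
    k,l,st,ce=cv2.connectedComponentsWithStats(m);i=min(range(1,k),key=lambda i:np.hypot(*(ce[i]-p))-min(st[i,4],20));c[n]=(s,ce[i]);print(n,p,ce[i],st[i])
E_,r=two(c["scene"][0],[c["scene"][1]],c["side"][0],[c["side"][1]]);d=E_-g;print(E_,r,d,np.degrees(np.arctan2(d[2],np.hypot(d[0],d[1]))))
E
```

```text
[0.46173829 0.30627787 0.12313844] [-0.08203179  0.99274926 -0.00685259 -0.08759411] [-0.0678542  -0.97282305 -3.16247312] [ 0.02752937 -0.22035437  0.01230247]
grip [0.46498681 0.30680384 0.14164818]
scene [329.98148514 116.8593366 ] [330.01515152 115.71212121] [326 111  10  12  66]
side [227.8080334  155.81739159] [228.9137931  155.18965517] [225 151   8   9  58]
[0.34453828 0.28410826 0.14638675] 0.003632416107848835 [-0.12044854 -0.02269557  0.00473858] 2.213995663151792
```

{"api": "jog_arm", "payload": {
  "motion": [
    {"tx":0,"ty":0,"tz":-3,"wx":0,"wy":0,"wz":0},
    {"tx":0,"ty":0,"tz":-4,"wx":0,"wy":0,"wz":0},
    {"tx":0,"ty":0,"tz":-2,"wx":0,"wy":0,"wz":0},
    {"tx":0,"ty":0,"tz":-0.7,"wx":0,"wy":0,"wz":0},
    {"tx":0,"ty":0,"tz":-0.3,"wx":0,"wy":0,"wz":0},
    {"tx":0,"ty":0,"tz":0,"wx":0,"wy":0,"wz":0}
  ]
}}

```text
clock: 12.2
eef_pos: [0.4616, 0.3076, 0.0233]
orientation: [-0.083, 0.993, -0.006, -0.087]
wrist_force: [-0.2, -0.5, -2.9]
opening: 0.256
```

{"api": "jog_arm", "payload": {
  "motion": [
    {"tx":0,"ty":0,"tz":-0.2,"wx":0,"wy":0,"wz":0},
    {"tx":0,"ty":0,"tz":0,"wx":0,"wy":0,"wz":0}
  ]
}}

```text
clock: 12.45
eef_pos: [0.4613, 0.3079, 0.0211]
orientation: [-0.083, 0.993, -0.006, -0.087]
wrist_force: [-0.4, 0.2, 0.5]
opening: 0.255
```

{"api": "jog_arm", "payload": {
  "motion": [
    {"tx":0,"ty":0,"tz":0,"wx":0,"wy":0,"wz":0},
    {"tx":0,"ty":0,"tz":0,"wx":0,"wy":0,"wz":0},
    {"tx":0,"ty":0,"tz":0,"wx":0,"wy":0,"wz":0},
    {"tx":0,"ty":0,"tz":0,"wx":0,"wy":0,"wz":0},
    {"tx":0,"ty":0,"tz":1,"wx":0,"wy":0,"wz":0},
    {"tx":0,"ty":0,"tz":3,"wx":0,"wy":0,"wz":0},
    {"tx":0,"ty":0,"tz":5,"wx":0,"wy":0,"wz":0},
    {"tx":0,"ty":0,"tz":5,"wx":0.8,"wy":-5,"wz":0},
    {"tx":0,"ty":0,"tz":4,"wx":0.8,"wy":-5,"wz":0},
    {"tx":0,"ty":0,"tz":0,"wx":0,"wy":0,"wz":0}
  ],
  "claw": 7
}}

```text
clock: 13.7
eef_pos: [0.4612, 0.309, 0.205]
orientation: [-0.084, 0.996, 0.002, 0.003]
wrist_force: [0.5, 0.4, 0.0]
opening: 0.763
```

```bash
python3 - <<'E'
from h import *
o=ctrl.observe();print(o["eef_pos"],o["orientation"],o["wrist_force"],o["opening"],o["joints"])
s=shot("scene");save(s,"s3.png",(260,110,400,290),3)
for p in((90,367),(105,335),(145,328)): print(onz(s,[p],.19)[0].round(3))
E
```

```text
[0.46118974 0.30897821 0.20497398] [-0.08386543  0.99646915  0.00225759  0.00327522] [0.48946961 0.36182491 0.00736264] 0.7627365831368121 [-0.70414744  0.3151639   0.02300606  1.75210266 -0.0081917   1.06646234
  1.0603532 ]
[ 0.612 -0.53   0.19 ]
[ 0.575 -0.487  0.19 ]
[ 0.608 -0.425  0.19 ]
```

View pics/s3.png

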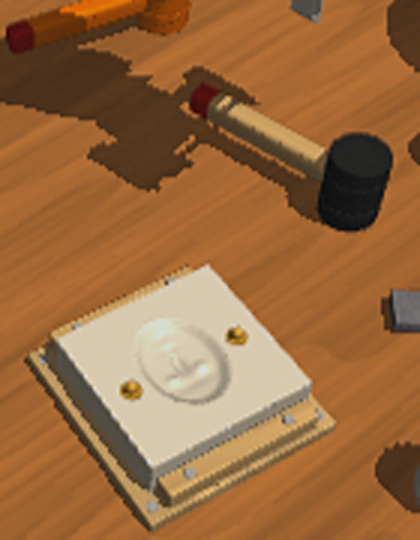

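The mallet stands upright at crop (355,180), well clear. Both dowels look equal, at (131,389) and (237,335). On the way to the cover I'll look at the mould from above with the wrist camera.

{"api": "jog_arm", "payload": {
  "motion": [
    {"tx":1.2,"ty":-2,"tz":0,"wx":0,"wy":0,"wz":-1},
    {"tx":2.3,"ty":-3.9,"tz":0,"wx":0,"wy":0,"wz":-3},
    {"tx":2.3,"ty":-3.9,"tz":0,"wx":0,"wy":0,"wz":-3},
    {"tx":2.3,"ty":-3.9,"tz":0,"wx":0,"wy":0,"wz":-3},
    {"tx":2.3,"ty":-3.9,"tz":0,"wx":0,"wy":0,"wz":-3},
    {"tx":2.3,"ty":-3.9,"tz":0,"wx":0,"wy":0,"wz":-3},
    {"tx":2.3,"ty":-3.9,"tz":0,"wx":0,"wy":0,"wz":-2},
    {"tx":1,"ty":-1.5,"tz":0,"wx":0,"wy":0,"wz":0},
    {"tx":0,"ty":0,"tz":0,"wx":0,"wy":0,"wz":0},
    {"tx":0,"ty":0,"tz":0,"wx":0,"wy":0,"wz":0}
  ],
  "claw": 9
}}

```text
clock: 15.0
eef_pos: [0.6201, 0.0398, 0.1998]
orientation: [0.073, 0.997, 0.0, -0.001]
wrist_force: [-0.6, -0.1, -0.7]
opening: 0.98
```

```bash
python3 - <<'E'
from h import *
s=shot("wrist");save(s,"w3.png");np.save("w3.npy",{k:s[k] for k in("mtx","k1","R","t")},allow_pickle=True)
o=ctrl.observe();print(o["eef_pos"],o["orientation"])
print(proj(s,[[.581,-.018,.066],[.593,.091,.066]]),-np.array(s["R"]).T@s["t"])
E
```

```text
[0.62016863 0.04019645 0.20005064] [ 7.27449600e-02  9.97350311e-01  4.15477418e-04 -5.95537421e-04]
[[214.73134047 163.02490556]
 [336.58311264 158.54125549]] [0.55555134 0.0488599  0.3817102 ]
```

View pics/w3.png

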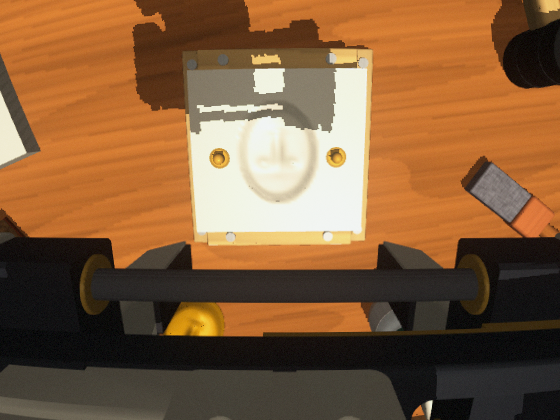

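Wrist view: dowels at (219,158) and (336,157), board outline roughly (183,50)–(372,240). Measuring them.

```bash
python3 - <<'E'
from h import *
s=np.load("w3.npy",allow_pickle=True).item();f=cv2.imread("pics/w3.png");hsv=cv2.cvtColor(f,cv2.COLOR_BGR2HSV)
P=[]
for x,y in((219,158),(336,157)):
    w=hsv[y-14:y+14,x-14:x+14];m=cv2.inRange(w,(8,120,50),(32,255,255));k,l,st,c=cv2.connectedComponentsWithStats(m);i=1+np.argmax(st[1:,4]);print(st[i],c[i]+[x-14,y-14])
    P.append(np.array([st[i][0]+st[i][2]/2-.5+x-14,st[i][1]+st[i][3]/2-.5+y-14]))
for z in(.055,.062): 
    D=onz(s,P,z);d=D[1]-D[0];print(z,D,np.linalg.norm(d),D.mean(0),np.degrees(np.arctan2(d[1],d[0])))
b=onz(s,[(187,52),(371,50),(364,240)],.015);print(b,(b[0]+b[2])/2,np.degrees(np.arctan2(*(b[1]-b[0])[1::-1])))
E
```

```text
[  5   4  19  20 310] [219.0516129  157.69354839]
[  5   4  19  20 302] [335.75496689 156.64900662]
0.055 [[ 0.57743878 -0.01541808  0.055     ]
 [ 0.5923506   0.09214453  0.055     ]] 0.10859134115202171 [0.58489469 0.03836323 0.055     ] 82.10717084270885
0.062 [[ 0.57696982 -0.01404088  0.062     ]
 [ 0.59156215  0.09121713  0.062     ]] 0.10626469388102307 [0.58426599 0.03858812 0.062     ] 82.10717084270885
[[ 0.47213447 -0.03610465  0.015     ]
 [ 0.49692394  0.14437074  0.015     ]
 [ 0.69244465  0.11814618  0.015     ]] [0.58228956 0.04102077 0.015     ] 82.17899214415426
```

{"api": "jog_arm", "payload": {
  "motion": [
    {"tx":-0.8,"ty":-2,"tz":0,"wx":0,"wy":0,"wz":-4},
    {"tx":-1.2,"ty":-3.5,"tz":0,"wx":0,"wy":0,"wz":-7},
    {"tx":-1.3,"ty":-3.6,"tz":0,"wx":0,"wy":0,"wz":-7},
    {"tx":-1.3,"ty":-3.6,"tz":0,"wx":0,"wy":0,"wz":-7},
    {"tx":-1.3,"ty":-3.6,"tz":0,"wx":0,"wy":0,"wz":-7.6},
    {"tx":-1.3,"ty":-3.6,"tz":0,"wx":0,"wy":0,"wz":-8},
    {"tx":-1.3,"ty":-3.6,"tz":0,"wx":0,"wy":0,"wz":-8},
    {"tx":-1.3,"ty":-3.6,"tz":0,"wx":0,"wy":0,"wz":-8},
    {"tx":-1.3,"ty":-3.6,"tz":0,"wx":0,"wy":0,"wz":-7},
    {"tx":-1.2,"ty":-3.2,"tz":0,"wx":0,"wy":0,"wz":-7},
    {"tx":0,"ty":0,"tz":0,"wx":0,"wy":0,"wz":0},
    {"tx":0,"ty":0,"tz":0,"wx":0,"wy":0,"wz":0}
  ]
}}

```text
clock: 16.55
eef_pos: [0.4976, -0.3, 0.2005]
orientation: [0.637, 0.771, 0.0, -0.0]
wrist_force: [-0.2, 0.3, -0.2]
opening: 0.981
```

```bash
python3 - <<'E'
from h import *
s=shot("wrist");save(s,"w4.png");np.save("w4.npy",{k:s[k] for k in("mtx","k1","R","t")},allow_pickle=True)
o=ctrl.observe();print(o["eef_pos"],o["orientation"],o["joints"])
print(proj(s,[[.496,-.304,.071],[.485,-.25,.071],[.506,-.36,.071]]))
E
```

```text
[ 0.49795802 -0.29948437  0.20045992] [ 6.36121229e-01  7.71588992e-01  4.18184625e-04 -1.85284685e-04] [ 0.04463713  0.39413018  0.56559327  1.72102302 -0.2346679   1.09458464
  0.87586557]
[[281.27830766 200.3797632 ]
 [280.55033581 138.74163855]
 [280.53145774 258.93053771]]
```

View pics/w4.png

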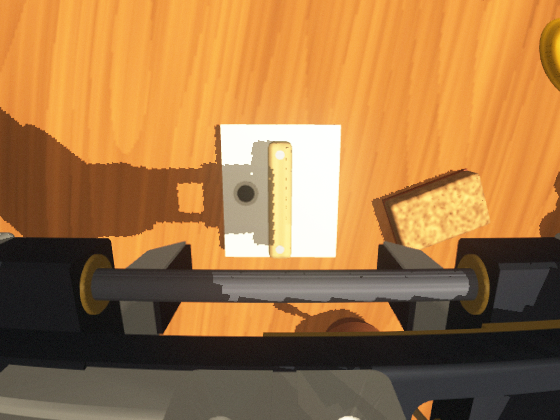

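The wrist view shows the cover square to the jaws: handle from (281,142) to (280,258), slab top corners (220,125), (340,125), (337,256) and (224,256).

```bash
python3 - <<'E'
from h import *
s=np.load("w4.npy",allow_pickle=True).item();f=cv2.imread("pics/w4.png");g=cv2.cvtColor(f,cv2.COLOR_BGR2HSV)
m=cv2.inRange(g,(0,0,215),(180,70,255)); m[:120]=0;m[262:]=0;m[:,:210]=0;m[:,345:]=0
def fit(v): 
    v=np.array(v,float); return np.polyfit(v[:,1],v[:,0],1)
rows=range(130,250,4)
R_=[(np.flatnonzero(m[r])[-1]+.5,r) for r in rows]
print("right edge",fit(R_))
C=onz(s,[(220,124.5),(340,124.5),(337,256.5),(224,256.5)],.024);print(C,C.mean(0))
for i,j in((3,0),(2,1)): d=C[j]-C[i];print(np.linalg.norm(d),np.degrees(np.arctan2(d[1],d[0])))
H=onz(s,[(281,141.5),(280.3,258.5)],.071);d=H[0]-H[1];print(H,H.mean(0),np.linalg.norm(d),np.degrees(np.arctan2(d[1],d[0])))
q=[.636121229,.771588992];print("jaw",np.degrees(np.arctan2(q[1]**2-q[0]**2,2*q[0]*q[1])))
E
```

```text
right edge [-3.89877642e-02  3.45596366e+02]
[[ 0.42285862 -0.24957515  0.024     ]
 [ 0.54056858 -0.22685175  0.024     ]
 [ 0.56920302 -0.36432261  0.024     ]
 [ 0.44792879 -0.38780377  0.024     ]] [ 0.49513975 -0.30713832  0.024     ]
0.14048367588107408 100.27984327671099
0.1404213988222335 101.7661595778594
[[ 0.48583379 -0.25226506  0.071     ]
 [ 0.50570228 -0.35961146  0.071     ]] [ 0.49576804 -0.30593826  0.071     ] 0.10916961535027092 100.486069744789
jaw 10.993602868943285
```

{"api": "jog_arm", "payload": {
  "motion": [
    {"tx":-0.2,"ty":-0.6,"tz":-3,"wx":0,"wy":0,"wz":0},
    {"tx":0,"ty":0,"tz":-4,"wx":0,"wy":0,"wz":0},
    {"tx":0,"ty":0,"tz":-3,"wx":0,"wy":0,"wz":0},
    {"tx":0,"ty":0,"tz":-3,"wx":0,"wy":0,"wz":0},
    {"tx":0,"ty":0,"tz":-2,"wx":0,"wy":0,"wz":0},
    {"tx":0,"ty":0,"tz":-1.1,"wx":0,"wy":0,"wz":0},
    {"tx":0,"ty":0,"tz":0,"wx":0,"wy":0,"wz":0}
  ],
  "claw": 5
}}

```text
clock: 17.48
eef_pos: [0.4959, -0.3058, 0.0391]
orientation: [0.636, 0.772, 0.0, -0.0]
wrist_force: [0.6, 0.4, 0.8]
opening: 0.539
```

{"api": "jog_arm", "payload": {
  "motion": [
    {"tx":0,"ty":0,"tz":0,"wx":0,"wy":0,"wz":0},
    {"tx":0,"ty":0,"tz":0,"wx":0,"wy":0,"wz":0},
    {"tx":0,"ty":0,"tz":0,"wx":0,"wy":0,"wz":0},
    {"tx":0,"ty":0,"tz":0,"wx":0,"wy":0,"wz":0},
    {"tx":0,"ty":0,"tz":0,"wx":0,"wy":0,"wz":0},
    {"tx":0,"ty":0,"tz":0,"wx":0,"wy":0,"wz":0}
  ],
  "claw": 0
}}

```text
clock: 18.23
eef_pos: [0.4956, -0.3068, 0.0398]
orientation: [0.637, 0.771, -0.0, -0.0]
wrist_force: [-2.8, 0.3, 5.5]
opening: 0.232
```

{"api": "jog_arm", "payload": {
  "motion": [
    {"tx":0,"ty":0,"tz":0,"wx":0,"wy":0,"wz":0},
    {"tx":0,"ty":0,"tz":1,"wx":0,"wy":0,"wz":0},
    {"tx":0,"ty":0,"tz":3,"wx":0,"wy":0,"wz":0},
    {"tx":0,"ty":0,"tz":4,"wx":0,"wy":0,"wz":0},
    {"tx":0,"ty":0,"tz":4,"wx":0,"wy":0,"wz":0},
    {"tx":0,"ty":0,"tz":0,"wx":0,"wy":0,"wz":0}
  ],
  "claw": 0
}}

```text
clock: 18.98
eef_pos: [0.4975, -0.3077, 0.1624]
orientation: [0.637, 0.771, 0.001, 0.003]
wrist_force: [-0.1, -0.2, -6.7]
opening: 0.236
```

```bash
python3 - <<'E'
from h import *
o=ctrl.observe();print(o["eef_pos"],o["orientation"],o["wrist_force"],o["ft_torque"],o["opening"])
s=shot("wrist");save(s,"w5.png");np.save("w5.npy",{k:s[k] for k in("mtx","k1","R","t")},allow_pickle=True)
E
```

```text
[ 0.49751978 -0.3076564   0.16237231] [6.36522777e-01 7.71252959e-01 7.12105481e-04 2.66844344e-03] [-0.13729039 -0.22320351 -6.66985898] [0.07289713 0.04189865 0.0382281 ] 0.23605327188222724
```

{"api": "jog_arm", "payload": {
  "motion": [
    {"tx":0.4,"ty":1.6,"tz":0,"wx":0,"wy":0,"wz":-1},
    {"tx":0.8,"ty":3.2,"tz":0,"wx":0,"wy":0,"wz":-2},
    {"tx":1,"ty":4,"tz":0,"wx":0,"wy":0,"wz":-2},
    {"tx":1,"ty":4,"tz":0,"wx":0,"wy":0,"wz":-2},
    {"tx":1,"ty":4,"tz":0,"wx":0,"wy":0,"wz":-2},
    {"tx":1,"ty":4,"tz":0,"wx":0,"wy":0,"wz":-2},
    {"tx":1,"ty":4,"tz":0,"wx":0,"wy":0,"wz":-2},
    {"tx":1,"ty":4,"tz":0,"wx":0,"wy":0,"wz":-2},
    {"tx":0.8,"ty":3.2,"tz":-1,"wx":0,"wy":0,"wz":-2},
    {"tx":0.5,"ty":1.8,"tz":-1,"wx":0,"wy":0,"wz":-1.9},
    {"tx":0.2,"ty":0.8,"tz":-1,"wx":0,"wy":0,"wz":0},
    {"tx":0,"ty":0,"tz":-0.5,"wx":0,"wy":0,"wz":0},
    {"tx":0,"ty":0,"tz":0,"wx":0,"wy":0,"wz":0},
    {"tx":0,"ty":0,"tz":0,"wx":0,"wy":0,"wz":0}
  ]
}}

```text
clock: 20.78
eef_pos: [0.583, 0.0382, 0.1248]
orientation: [0.755, 0.656, 0.0, 0.0]
wrist_force: [0.2, -0.4, -5.0]
opening: 0.229
```

```bash
python3 - <<'E'
from h import *
o=ctrl.observe();q=o["orientation"];R=Ro.from_quat(q).as_matrix();print(o["eef_pos"],R,np.degrees(np.arctan2(R[1,1],R[0,1])),o["wrist_force"],o["ft_torque"],o["opening"])
E
```

```text
[0.58298279 0.03821423 0.12481883] [[ 1.40153348e-01  9.90129660e-01  5.44260441e-04]
 [ 9.90129803e-01 -1.40153263e-01 -1.91470178e-04]
 [-1.13300425e-04  5.65723670e-04 -9.99999834e-01]] -8.056716311661376 [ 0.19143939 -0.39295597 -5.00685605] [-0.07540418  0.08775488  0.01450732] 0.22945365005126916
```

{"api": "jog_arm", "payload": {
  "motion": [
    {"tx":0.1,"ty":0,"tz":-1,"wx":0,"wy":0,"wz":0},
    {"tx":0.1,"ty":0,"tz":-0.5,"wx":0,"wy":0,"wz":0},
    {"tx":0,"ty":0,"tz":-0.3,"wx":0,"wy":0,"wz":0},
    {"tx":0,"ty":0,"tz":-0.3,"wx":0,"wy":0,"wz":0},
    {"tx":0,"ty":0,"tz":0,"wx":0,"wy":0,"wz":0}
  ]
}}

```text
clock: 21.4
eef_pos: [0.5847, 0.0394, 0.1032]
orientation: [0.755, 0.656, -0.0, -0.0]
wrist_force: [-0.3, -0.2, -6.3]
opening: 0.233
```

{"api": "jog_arm", "payload": {
  "motion": [
    {"tx":0,"ty":0,"tz":-0.3,"wx":0,"wy":0,"wz":0},
    {"tx":0,"ty":0,"tz":0,"wx":0,"wy":0,"wz":0}
  ]
}}

```text
clock: 21.65
eef_pos: [0.5848, 0.0395, 0.1003]
orientation: [0.755, 0.656, -0.0, -0.0]
wrist_force: [-0.7, -0.2, -5.3]
opening: 0.238
```

Entering with no resistance; continuing down.

{"api": "jog_arm", "payload": {
  "motion": [
    {"tx":0,"ty":0,"tz":-0.3,"wx":0,"wy":0,"wz":0},
    {"tx":0,"ty":0,"tz":0,"wx":0,"wy":0,"wz":0}
  ]
}}

```text
clock: 21.9
eef_pos: [0.5847, 0.0394, 0.0972]
orientation: [0.755, 0.656, -0.0, -0.0]
wrist_force: [0.3, -1.2, -5.9]
opening: 0.231
```

{"api": "jog_arm", "payload": {
  "motion": [
    {"tx":0,"ty":0,"tz":-0.2,"wx":0,"wy":0,"wz":0},
    {"tx":0,"ty":0,"tz":0,"wx":0,"wy":0,"wz":0}
  ]
}}

```text
clock: 22.15
eef_pos: [0.5848, 0.0394, 0.0953]
orientation: [0.755, 0.656, -0.0, -0.0]
wrist_force: [-0.4, -0.5, -5.5]
opening: 0.232
```

{"api": "jog_arm", "payload": {
  "motion": [
    {"tx":0,"ty":0,"tz":-0.15,"wx":0,"wy":0,"wz":0},
    {"tx":0,"ty":0,"tz":0,"wx":0,"wy":0,"wz":0}
  ]
}}

```text
clock: 22.4
eef_pos: [0.585, 0.0394, 0.0949]
orientation: [0.755, 0.656, 0.0, -0.0]
wrist_force: [-4.0, 0.4, 5.1]
opening: 0.24
```

{"api": "jog_arm", "payload": {
  "motion": [
    {"tx":0,"ty":0,"tz":-0.1,"wx":0,"wy":0,"wz":0},
    {"tx":0,"ty":0,"tz":0,"wx":0,"wy":0,"wz":0}
  ]
}}

```text
clock: 22.65
eef_pos: [0.585, 0.0394, 0.0948]
orientation: [0.755, 0.656, 0.001, -0.0]
wrist_force: [-8.1, 0.5, 16.3]
opening: 0.231
```

{"api": "jog_arm", "payload": {
  "motion": [
    {"tx":-0.05,"ty":0,"tz":0,"wx":0,"wy":0,"wz":0},
    {"tx":0,"ty":0,"tz":0,"wx":0,"wy":0,"wz":0},
    {"tx":0,"ty":0,"tz":0,"wx":0,"wy":0,"wz":0},
    {"tx":0,"ty":0,"tz":0,"wx":0,"wy":0,"wz":0}
  ]
}}

```text
clock: 23.15
eef_pos: [0.585, 0.0394, 0.0948]
orientation: [0.755, 0.656, 0.001, 0.0]
wrist_force: [-6.2, 0.2, 13.9]
opening: 0.236
```

```bash
python3 - <<'E'
from h import *
s=shot("side");a=s["frame"][130:250,230:390];t=shot("scene");b=t["frame"]
im=np.zeros((600,800,3),np.uint8);im[:300,:400]=cv2.resize(a,(400,300),interpolation=2);im[300:600,:400]=cv2.resize(b,(400,300));im[:400,400:]=cv2.resize(b[150:290,250:390],(400,400),interpolation=2)
cv2.imwrite("pics/fin.png",im[:,:,::-1])
o=ctrl.observe();print(o["eef_pos"],o["wrist_force"],o["ft_torque"],o["opening"],o["clock"])
E
```

```text
[0.58507303 0.03943274 0.09482143] [-5.58028669  0.79509995 13.37405238] [ 0.03677313  1.42319475 -0.01116062] 0.2287691088640565 23.25
```

View pics/fin.png

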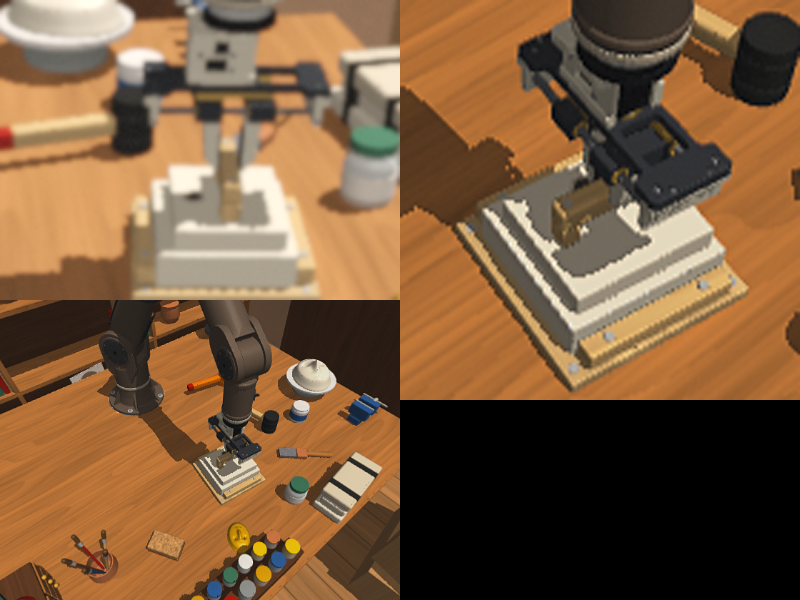

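The cover sits flat on the base with no gap visible, the mallet stands clear, and nothing else has moved. The hand is pressing with about 13 N. Handing in.

```bash
python3 - <<'E'
from cell import ctrl
print(ctrl.finish_job()); o=ctrl.observe(); print(o["clock"],o["wrist_force"],o["eef_pos"])
E
```

```text
the job is handed in; nothing more can be done
None
the job is handed in; nothing more can be done
```

The mould is closed and ready to strap. The arm is still gripping the handle and pressing the cover down with about 13 N (about 1.4 kg). The job was handed in at about 23 s, and no verdict is reported.

- **Dowel:** I knocked it twice with the rubber mallet. On the second press it took about 22 N with no sign of further travel. From above, both dowels then looked the same size and measured 108.6 mm apart (108 expected), so I take it as fully home.
- **Mallet:** it slipped and tilted in the grip under the knocks. I corrected for that, and it stands upright about where it first stood, clear of the mould.
- **Cover:** it went over both dowels at the first try without having to be worked about. It stopped firmly with the tool at z = 94.8 mm, against about 94.5 expected for flush. The last picture shows no gap.
- **Other objects:** nothing else on the bench appears to have moved.
- **Checks that were off:**
  - A two-view height measurement of the dowels was unusable because of a bad brass outline in the side view. I relied on the press force and the wrist camera picture instead.
  - A sideways force of about 6 N along x remained at the end.

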